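# Snap the proud sensor capsule home with the pusher

## Task

One of the three sensor capsules on the detector board is still standing proud of its socket. Take the pusher from its stand, press that capsule straight down with the pusher's nose until it snaps fully home and keep it pressed there with a steady 15 N (12 to 18) for one second, never with more than 25 N; then put the pusher back upright in its stand, fully down in the hole. Touch the capsules with nothing but the pusher, leave the two seated ones alone, and do not disturb the other things on the bench.

Things in the scene. Friction and masses are not known exactly. Their poses are not given: they have to be found in the camera images.
- capsule_top (a point): Centre of the flat top of the capsule to press: white plastic, the one whose flange stands about 11 to 17 mm above its socket's black rubber gasket (the other two lie on theirs). The flange is 50 mm across and 4 mm thick with a thin grey disc, 27 mm across, at the centre of its top; z up. Press at the centre, within 5 mm. Home, the flange lies flat on the gasket, its top 46.5 to 52.5 mm above the bench.
- seated1_top (a point): Centre of the top of a capsule that is already home (same shape, its height says nothing about the others). Leave alone.
- seated2_top (a point): Centre of the top of the other capsule that is already home. Leave alone.
- module: Detector module, fixed: aluminium base 100 mm (its x) by 250 mm (its y) by 16 mm high under a 3 mm green circuit board; origin at the centre of its underside, z up. Three round grey sockets, 55 mm across, each with a black firm gasket ring on top, 42.5 to 48.5 mm above the bench (differs from socket to socket), are centred on its y axis at -74, 0 and +74 mm; any of them may hold the proud capsule.
- pusher_grip (a point): Middle of the pusher's handle, 79 mm above its nose. The pusher is an upright round tool, z up: steel nose 18 mm across and 40 mm long, then a steel collar 36 mm across and 5 mm thick, then a plain wooden handle 26 mm across and 65 mm long; 0.11 to 0.23 kg. It stands in the stand on its collar, the handle from 55 to 120 mm above the bench.
- pusher_nose (a point): Centre of the flat lower end of the pusher's nose, 79 mm below pusher_grip on the pusher's axis (10 mm above the bench when in the stand).
- stand_hole (a point): Centre of the mouth of the stand's hole, on its top face. The stand is a black block 80 x 80 x 50 mm high, fixed to the bench; the hole is 24 mm in diameter with a 3 mm chamfer and 46 mm deep. The pusher's collar rests on the top face, 50 mm above the bench.
- jar: Small amber jar with a black cap, 38 mm across and 45 mm high, between the module and the stand; origin at the underside. Do not disturb.
- driver: Screwdriver with a black handle, 170 mm long, lying near the robot; origin at the underside. Do not disturb.
- tweezers: Steel tweezers, 110 mm long, lying near the robot; origin at the underside. Do not disturb.
- flux: White bottle with a black cap, 48 mm across, 120 mm high, at the far left; origin at the underside. Do not disturb.
- reel: Reel with black cheeks, 66 mm across and 40 mm high, at the far side; origin at the underside. Do not disturb.
- tray: Black parts tray 100 x 150 x 35 mm, three compartments, at the far right; origin at the underside. Do not disturb.
- gauge: Dark steel block 50 x 90 x 22 mm, at the near right; origin at the underside. Do not disturb.
- capsule: The capsule to press; origin 26 mm below capsule_top, under its plug. The plug is started in the socket with 1 mm play and rests on three sprung balls in the socket's wall. They resist with up to about 6 to 10 N (friction varies) over the first 7 mm or so, then let go; after 11 to 17 mm in all (the gasket's thickness is not known) the flange meets the firm gasket.
- seated1: First seated capsule (origin 26 mm below its top).
- seated2: Second seated capsule (origin 26 mm below its top).
- pusher: The pusher as a body (origin at pusher_nose).

How it is judged:
By the outcome, as a careful person would: the job done as asked, in the order asked, and still so for the second after the job is handed in, with the robot touching nothing.
It also fails if it takes over 59 s, if anything falls off the work surface, if the arm or the gripper's body presses on something with over 40 N, if the wrist force passes 120 N, or if a joint passes its speed limit or range.

## Robot

A 6-joint arm with a two-finger parallel gripper is mounted at the origin on the work surface. World frame = base frame: x ahead of the robot, y to its left, z up, the work surface at z = 0. Lengths are in mm, angles in rad, forces in N, time in s.
With the tool pointing down it reaches from about 275 to 725 mm from the base axis. Payload 5.6 kg.
Tool frame: the origin (TCP) lies midway between the tips of the shut fingers; the grasp point (between the pads) lies 19 mm behind it (r.tcp_to_grasp is the distance from the TCP to the grasp point, in mm); z points along the fingers, y is the direction in which the jaws open and shut (so a half turn about z gives the same grasp; the last joint's range is limited). The gripper opens to 85 mm and grips with 20 to 120 N. Pads are 22 mm wide; open, the fingers measure 114 mm over their backs; the gripper's body (76 mm by 85 mm) begins 54 mm behind the grasp point. The pads swing forward as they close: fully open they stand 13 mm farther back than shut.
Start: joints at [1.55, 0.255, 0.108, 0, -1.424, -0.285], TCP at [165.554, 524.485, 231.283] pointing down, gripper open.
Joint ranges: [-2.95, 2.95], [-1.21, 1.97], [-1.09, 1.5], [-2.87, 1.71], [-2.94, -0.07], [-3.05, 3.05]. Speed limits (rad/s): [2.57, 2.57, 3.14, 3.14, 3.14, 3.14].

## Interface

Orientations are given as a unit quaternion [w, x, y, z].
In Python, from rig import telemetry, eyes, ticket, r gives the robot as it stands. The module is installed in compiled form; this text tells all that it offers.
- The arm moves only by the shell command python3 -m jog 'ROWS'. ROWS is JSON, a list of rows, each a list of 5 numbers: the shift along the tool's x, y, z in units of 40 mm (1.0 is 40 mm), then the turn about the tool's z in units of 5 degrees (1.0 is 5 degrees), then the closure, from -1 (fully open) to 1 (shut). In form: [[x, y, z, twist, jaw], ...]. A call has 1 to 12 rows; each row is the pose to reach, as a shift and turn from the pose commanded when the call began, along the tool's axes at that moment; what a row does not reach only later rows make up. A row lasts 1/12 s, in which the tool goes at most 41.7 mm and 7.16 degrees, less where a joint would pass 70% of its speed; a pose out of reach is approached as far as the arm can. A call with a gripper value outside its range is refused whole. The fingers move at their own pace and stop on an object; the grip force is fixed at half the most. Time passes only in rows, so rows that repeat a pose let the fingers close. It gives the time, the measured TCP pose, the force and the opening at its end, in the units of the state.
- telemetry.read_state(): the state, without advancing time (a new reading comes with each control period).
- eyes.capture(name): name is "scene" or "side" or "wrist"; returns (picture, depth): 384x512x3 uint8, red, green, blue; 384x512 float32, mm along the optical axis (not along the pixel's ray), 0 where there is no reading.
- eyes.camera_info(name): a dict with "fx", "fy", "cx", "cy" (pixels), "R" (3x3) and "t" (3): a world point X has camera coordinates R X + t. Camera axes: x right, y down, z forward; pixel columns grow to the right and rows downward; lengths in mm; the calibration is good to about 2 mm. The wrist camera is an equidistant fisheye: a pixel r from the principal point sees the ray r / f radians off the axis. A picture is of the moment at which its call begins: read the wrist's pose just before it. camera_info takes no time and is no camera call; for the wrist camera it gives the pose at the moment of the call.
- ticket.hand_in(): hands the job in, once; it reports no verdict.
The state is a dict: "t": time; "q": joint angles; "qd": joint speeds; "joint_efforts": joint torques, N m; "tcp_pos": TCP position; "eef_rot": TCP orientation; "wrist_force": force on the tool from outside, world axes, zero at the start; "moment": the same for the moment, N m; "finger_gap": finger opening in mm.
Only numpy, scipy, OpenCV 4.12 (cv2) and the standard library are available. Lean on these libraries where they do the work, as an engineer would, in place of code of your own. Each camera call takes 0.05 s, during which the arm holds its last target.

## Working session

There is one attempt and no reset: what is moved stays moved. The work goes in short steps, Python scripts to look and compute and a shell command to move; the robot and the scene stay as the last step left them, time stands still between calls to the robot, and variables do not carry over. Pictures are saved under pics/ and viewed, and the job is handed in when it is done.

```bash
mkdir -p pics; ls
python3 - <<'E'
from rig import telemetry, eyes
import cv2, numpy as np
s=telemetry.read_state();print({k:np.round(v,3).tolist() for k,v in s.items()})
for n in ["scene","side","wrist"]:
    i=eyes.camera_info(n);p,d=eyes.capture(n)
    np.savez(f"pics/{n}0.npz",p=p,d=d,**{k:np.array(v) for k,v in i.items() if k in("fx","fy","cx","cy","R","t")})
    cv2.imwrite(f"pics/{n}0.png",p[:,:,::-1]); print(n,{k:np.round(v,3).tolist() if not isinstance(v,str) else v for k,v in i.items()},(d>0).mean())
E
```

```text
pics
{'t': 0.0, 'q': [1.55, 0.256, 0.107, -0.0, -1.424, -0.285], 'qd': [0.0, 0.0, -0.001, -0.0, -0.0, 0.001], 'joint_efforts': [0.001, -38.663, 23.794, 5.365, -0.006, -0.0], 'tcp_pos': [165.385, 524.033, 230.411], 'eef_rot': [0.001, 0.988, -0.152, -0.0], 'wrist_force': [0.167, 0.471, -0.068], 'moment': [-0.041, 0.044, 0.018], 'finger_gap': 85.245}
scene {'fx': 462.089, 'fy': 462.089, 'cx': 255.248, 'cy': 192.11, 'R': [[0.346, 0.938, 0.018], [0.743, -0.262, -0.616], [-0.573, 0.227, -0.787]], 't': [-137.328, -342.678, 1514.19]} 0.9959055582682291
side {'fx': 431.887, 'fy': 431.887, 'cx': 249.585, 'cy': 190.646, 'R': [[0.732, -0.681, 0.015], [-0.393, -0.441, -0.807], [0.556, 0.585, -0.59]], 't': [-441.781, 241.917, 1121.255]} 0.9960428873697916
wrist {'fx': 297.319, 'fy': 297.319, 'cx': 250.308, 'cy': 185.032, 'R': [[-0.301, -0.954, 0.001], [-0.903, 0.285, 0.321], [-0.306, 0.095, -0.947]], 't': [548.984, -42.457, 381.394]} 0.9958394368489584
```

View pics/scene0.png

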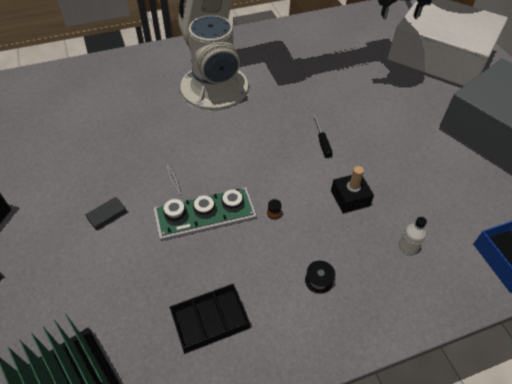

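View pics/side0.png

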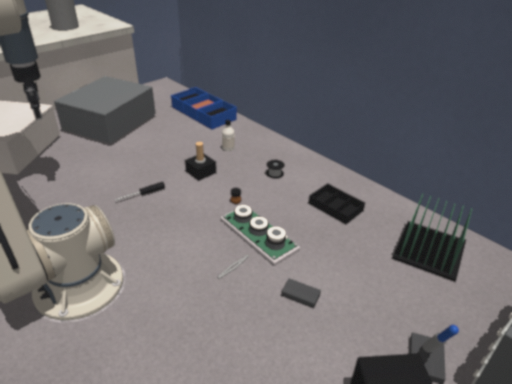

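View pics/wrist0.png

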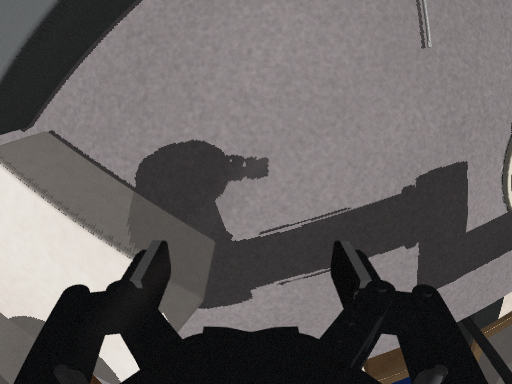

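The scene view shows the module at (205,212) with three white capsules at (175,208), (204,204) and (232,198). The pusher in its stand is at (355,185) and the jar at (275,208). The wrist camera doesn't see the work area yet. Next I'll measure these positions.

```bash
cat > h.py <<'E'
import numpy as np, cv2
def load(f):
    z=np.load(f); return z['p'],z['d'],z
def back(z,u,v,d):  # pinhole depth
    c=np.stack([(u-z['cx'])/z['fx']*d,(v-z['cy'])/z['fy']*d,d],-1)
    return (c-z['t'])@z['R']
def rayplane(z,u,v,h,fish=False):
    x=(u-float(z['cx']))/float(z['fx']);y=(v-float(z['cy']))/float(z['fy'])
    if fish:
        r=np.hypot(x,y);k=np.sinc(r/np.pi); dv=np.array([x*k,y*k,np.cos(r)])
    else: dv=np.array([x,y,1.])
    R=z['R'];C=-R.T@z['t'];w=R.T@dv
    return C+w*(h-C[2])/w[2]
E
python3 - <<'E'
from h import *
for n in ["scene","side"]:
    p,d,z=load(f"pics/{n}0.npz")
    V,U=np.mgrid[:384,:512]; X=back(z,U,V,d)
    hsv=cv2.cvtColor(p,cv2.COLOR_RGB2HSV)
    roi=(X[...,2]>25)&(X[...,2]<140)&(np.abs(X[...,1])<500)&(X[...,0]>200)&(X[...,0]<700)
    white=((hsv[...,1]<40)&(hsv[...,2]>150)&roi).astype(np.uint8)
    wood=((hsv[...,0]<25)&(hsv[...,1]>70)&(hsv[...,2]>120)&roi).astype(np.uint8)
    green=((hsv[...,0]>50)&(hsv[...,0]<95)&(hsv[...,1]>70)&(X[...,0]>200)&(X[...,0]<700)).astype(np.uint8)
    for nm,m in (("white",white),("wood",wood),("green",green)):
        k,l,st,c=cv2.connectedComponentsWithStats(m)
        for i in range(1,k):
            if st[i,4]>40: 
                P=X[l==i]; print(n,nm,st[i].tolist(),c[i].round(1),np.median(P,0).round(1),P.min(0).round(),P.max(0).round())
    x0,y0,w,h=(140,150,260,110) if n=="scene" else (160,120,160,150)
    cv2.imwrite(f"pics/{n}0z.png",cv2.resize(p[y0:y0+h,x0:x0+w,::-1],None,fx=3 if n=="scene" else 4,fy=3 if n=="scene" else 4,interpolation=cv2.INTER_CUBIC))
E
```

```text
scene white [223, 190, 19, 15, 160] [231.9 197.3] [486.5 -97.8  49.3] [ 460. -121.   44.] [508. -73.  55.]
scene white [194, 196, 20, 16, 165] [203.4 203.3] [ 482.  -170.8   51. ] [ 455. -194.   46.] [ 505. -146.   56.]
scene white [164, 199, 20, 17, 178] [173.6 207.2] [ 477.9 -245.1   62.7] [ 450. -268.   57.] [ 499. -221.   68.]
scene wood [354, 166, 10, 8, 62] [358.4 169.7] [561.7 209.6 120.9] [548. 197. 117.] [572. 221. 125.]
scene green [182, 189, 69, 39, 879] [215.7 211.6] [ 501.3 -137.8   19.9] [ 434. -234.   14.] [531. -54.  52.]
scene green [158, 206, 19, 28, 216] [165.1 222.4] [ 488.9 -275.1   19.6] [ 430. -288.   14.] [ 519. -253.   45.]
side white [234, 205, 18, 11, 134] [242.8 210.2] [481.6 -99.9  46.5] [ 457. -124.   41.] [509. -73.  50.]
side white [250, 217, 18, 12, 143] [258.7 222.4] [ 475.6 -175.1   48. ] [ 454. -197.   44.] [ 503. -148.   52.]
side white [267, 227, 19, 13, 158] [276.1 233.1] [ 471.1 -250.3   59.9] [ 448. -271.   41.] [ 498. -222.   64.]
side wood [196, 142, 7, 18, 80] [200.  149.3] [554.3 199.9  99. ] [543. 191.  58.] [567. 217. 122.]
side green [227, 213, 67, 44, 504] [259.4 237.7] [ 451.  -205.9   17.1] [ 430. -290.   12.] [512. -59.  45.]
```

Run:
```python
from h import *
p,d,z=load("pics/wrist0.npz")
C=-z['R'].T@z['t'];print(C)
X=np.array([.954,-.3,0]);Y=np.array([-.3,-.954,0])
o=C-[165.4,524,230.4];print(o@X,o@Y,o[2])
P=rayplane(z,250,185,120,True);o=P-[165.4,524,230.4];print('centre ray at z120',o@X,o@Y)
for n in ["scene","side"]:
    p,d,z=load(f"pics/{n}0.npz")
    V,U=np.mgrid[:384,:512]; X3=back(z,U,V,d)
    dk=(p.max(2)<60)&(X3[...,2]>44)&(X3[...,2]<56)&(abs(X3[...,0]-560)<80)&(abs(X3[...,1]-208)<80)
    q=X3[dk];print(n,len(q),q.min(0),q.max(0),q.mean(0), cv2.minAreaRect(q[:,:2].astype(np.float32)))
```

```text
[243.62648379 499.24069661 374.23519116]
82.05585655798585 0.1524302988766655 143.83519116297688
centre ray at z120 -3.9693041173699886 0.07889404040059346
scene 592 [518.04028237 167.7955396   44.0004362 ] [603.93505427 251.31154926  55.40617342] [568.46500911 204.02937886  50.64074535] ((560.87109375, 210.27487182617188), (83.14984130859375, 82.8558120727539), 86.68482971191406)
side 161 [513.81784259 161.71817258  44.01783419] [590.82747574 242.07587684  51.83952804] [545.62261461 194.94731109  47.51823742] ((552.9177856445312, 201.94989013671875), (76.68629455566406, 77.97293090820312), 86.48776245117188)
```

View pics/scene0z.png

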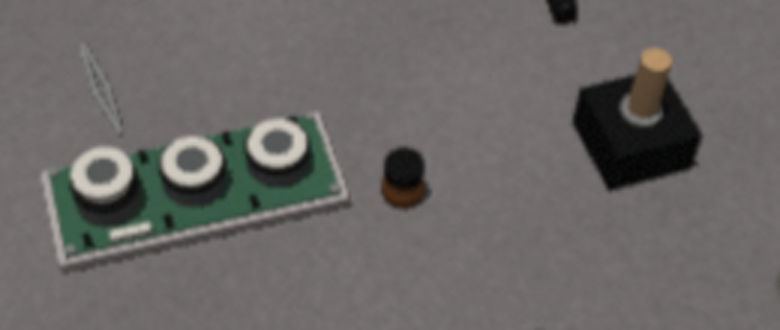

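View pics/side0z.png

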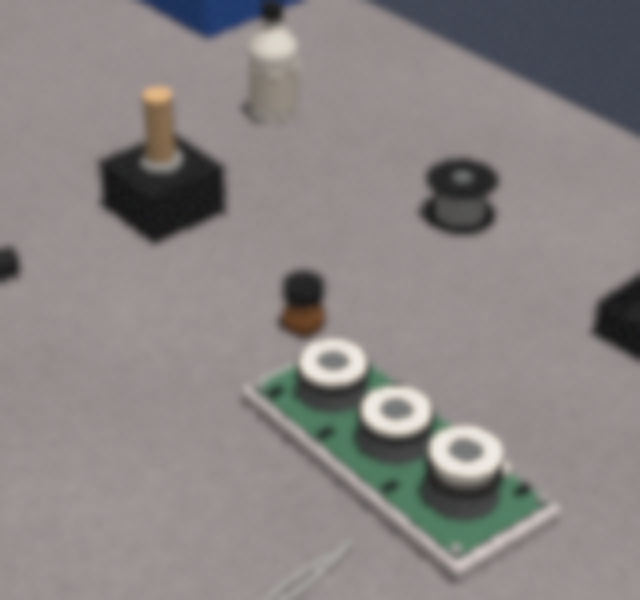

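The capsule farthest right (−y), at about (476,−247), stands proud at about z 62, while the others are at about 49. I'll move above the pusher and look with the wrist camera.

```bash
python3 -m jog '[[0.4,0.16,0,0,-1],[1.3,0.5,0,0,-1],[2.2,0.86,0,0,-1],[3.1,1.2,0,0,-1],[4,1.57,0,0,-1],[4.9,1.92,0,0,-1],[5.8,2.27,0,0,-1],[6.7,2.6,0,0,-1],[7.6,3,0,0,-1],[8.5,3.3,0,0,-1],[9.4,3.7,0,0,-1],[10.2,4,0,0,-1]]' && python3 -m jog '[[0.7,0.25,0,0,-1],[1.2,0.47,0,0,-1],[1.54,0.6,0,0,-1],[1.54,0.6,0,0,-1],[1.54,0.6,0,0,-1]]'
cat > snap.py <<'E'
import sys
from rig import telemetry, eyes
from h import *
n,tag=sys.argv[1:3]
s=telemetry.read_state();i=eyes.camera_info(n);p,d=eyes.capture(n)
np.savez(f"pics/{n}{tag}.npz",p=p,d=d,tcp=s['tcp_pos'],rot=s['eef_rot'],**{k:np.array(i[k]) for k in("fx","fy","cx","cy","R","t")})
cv2.imwrite(f"pics/{n}{tag}.png",p[:,:,::-1]); print({k:np.round(v,3).tolist() for k,v in s.items()})
E
python3 snap.py wrist 1
```

```text
t: 1.15
tcp_pos: [507.7, 247.1, 231.0]
eef_rot: [0.0, 0.988, -0.153, -0.0]
wrist_force: [0.8, 0.6, -0.9]
finger_gap: 85.4
t: 1.57
tcp_pos: [558.0, 207.4, 230.7]
eef_rot: [0.0, 0.988, -0.153, -0.0]
wrist_force: [-0.7, 0.2, 0.7]
finger_gap: 85.2
{'t': 1.567, 'q': [0.618, 0.347, 0.234, -0.0, -1.459, 0.646], 'qd': [0.028, -0.019, -0.011, -0.003, 0.0, -0.005], 'joint_efforts': [-1.073, -43.337, 24.042, 5.488, -0.006, 0.08], 'tcp_pos': [557.992, 207.444, 230.697], 'eef_rot': [0.0, 0.988, -0.153, -0.0], 'wrist_force': [-0.677, 0.174, 0.708], 'moment': [0.012, 0.053, -0.062], 'finger_gap': 85.246}
```

View pics/wrist1.png

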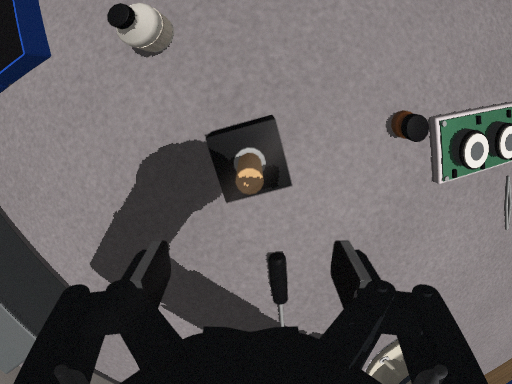

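The wrist view shows the pusher's handle top near (249,180), with its collar behind it on the stand, and the jar at (410,125). I'll measure these precisely.

Run:
```python
from h import *
p,d,z=load("pics/wrist1.npz")
cv2.imwrite("pics/w1z.png",cv2.resize(p[110:210,200:300,::-1],None,fx=6,fy=6,interpolation=cv2.INTER_NEAREST))
hsv=cv2.cvtColor(p,cv2.COLOR_RGB2HSV)
V,U=np.mgrid[:384,:512]
m=((hsv[...,0]<25)&(hsv[...,1]>60)&(abs(U-250)<40)&(V<215)&(V>120)).astype(np.uint8)
print(m.sum(), [np.percentile(d[m>0],[1,10,50,90])])
top=(m>0)&(d<np.percentile(d[m>0],5)+6)
c=np.array([U[top].mean(),V[top].mean()]);print('top c',c,top.sum(), cv2.minEnclosingCircle(np.argwhere(top)[:,::-1].astype(np.float32)))
print('handle top @120',rayplane(z,*c,120,True))
# brighter top
b=(m>0)&(p.max(2)>110); print(b.sum(),rayplane(z,U[b].mean(),V[b].mean(),120,True), cv2.minEnclosingCircle(np.argwhere(b)[:,::-1].astype(np.float32)))
```

```text
1012 [array([262.08431396, 263.92316895, 268.18338013, 315.82179565])]
top c [249.2571912 179.2250423] 591 ((249.5, 177.94444274902344), 15.348925590515137)
handle top @120 [559.46159798 207.66268015 120.        ]
222 [564.24997069 206.13631016 120.        ] ((249.0, 169.5), 16.77060890197754)
```

View pics/w1z.png

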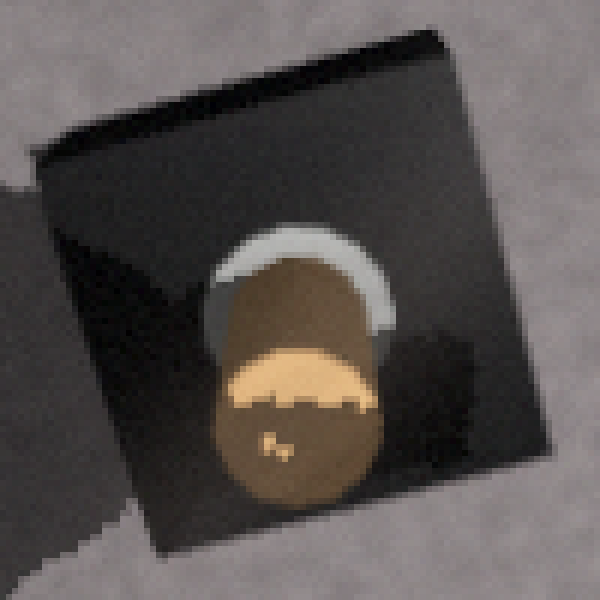

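Run:
```python
from h import *
p,d,z=load("pics/wrist1.npz")
f=lambda x,y,h:rayplane(z,x/6+200-.5,y/6+110-.5,h,True)
print('top',f(299,428,120)); print('collar',f(301,316,55))
q=[f(*c,50) for c in((38,182),(452,62),(551,452),(158,556))];print(np.round(q,1),np.mean(q,0))
print([np.linalg.norm(q[i]-q[i-1]).round(1) for i in range(4)], 'yaw',np.degrees(np.arctan2(*(q[0]-q[3])[[1,0]])))
j=f(0,0,45)
```

```text
top [557.99450003 208.05735727 120.        ]
collar [558.6047397  207.69269437  55.        ]
[[596.8 246.7  50. ]
 [594.8 167.4  50. ]
 [517.1 170.2  50. ]
 [519.6 249.6  50. ]] [557.09635503 208.47139768  50.        ]
[np.float64(77.2), np.float64(79.3), np.float64(77.7), np.float64(79.4)] yaw -2.1149401754679635
```

```bash
python3 -m jog '[[0,0,0.5,0,-1],[0,0,1.2,0,-1],[0,0,2,0,-1],[0,0,2.7,0,-1],[0,0,3.3,0,-1],[0,0,3.7,0,-1],[0,0,3.9,0,-1],[0,0,4,0,-1],[0,0,4,0,-1]]' && python3 snap.py wrist 2
```

```text
t: 2.37
tcp_pos: [557.6, 208.3, 71.3]
eef_rot: [0.0, 0.988, -0.152, -0.0]
wrist_force: [-0.3, 0.7, -0.6]
finger_gap: 85.6
{'t': 2.367, 'q': [0.62, 0.437, -0.048, 0.0, -1.087, 0.646], 'qd': [-0.007, -0.017, 0.03, 0.007, -0.017, 0.001], 'joint_efforts': [0.077, -45.652, 20.965, 4.759, 0.164, -0.004], 'tcp_pos': [557.599, 208.263, 71.326], 'eef_rot': [0.0, 0.988, -0.152, -0.0], 'wrist_force': [-0.281, 0.668, -0.564], 'moment': [-0.001, 0.007, -0.05], 'finger_gap': 85.615}
```

View pics/wrist2.png

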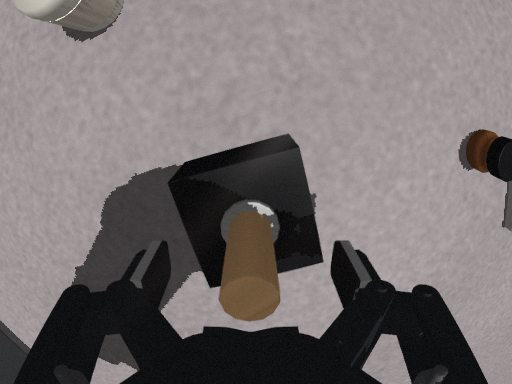

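The handle at (250,260) lies midway between the fingers at (155,270) and (345,270). I'll close the gripper.

```bash
python3 -m jog '[[0,0,0,0,0],[0,0,0,0,0.5],[0,0,0,0,1],[0,0,0,0,1],[0,0,0,0,1],[0,0,0,0,1],[0,0,0,0,1],[0,0,0,0,1],[0,0,0,0,1]]' && python3 snap.py wrist 3
```

```text
t: 3.17
tcp_pos: [558.3, 207.8, 71.8]
eef_rot: [-0.0, 0.988, -0.152, 0.0]
wrist_force: [-0.8, -0.6, 5.5]
finger_gap: 24.4
{'t': 3.167, 'q': [0.619, 0.436, -0.047, 0.0, -1.087, 0.646], 'qd': [0.002, 0.001, -0.001, -0.001, 0.0, 0.0], 'joint_efforts': [-0.38, -43.68, 20.056, 4.452, 0.247, 0.013], 'tcp_pos': [558.303, 207.793, 71.825], 'eef_rot': [-0.0, 0.988, -0.152, 0.0], 'wrist_force': [-0.837, -0.637, 5.549], 'moment': [0.07, 0.364, 0.036], 'finger_gap': 24.409}
```

View pics/wrist3.png

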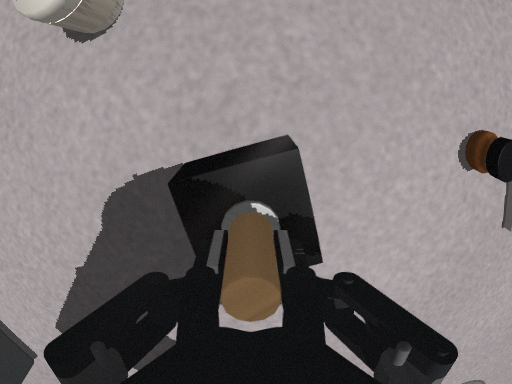

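```bash
python3 -m jog '[[0,0,-0.1,0,1],[0,0,-0.3,0,1],[0,0,-0.6,0,1],[0,0,-1,0,1],[0,0,-1.5,0,1],[0,0,-2,0,1],[0,0,-2.4,0,1],[0,0,-2.5,0,1],[0,0,-2.5,0,1],[0,0,-2.5,0,1]]' && python3 snap.py wrist 4 && python3 snap.py side 4
python3 -c "
import cv2
a=cv2.imread('pics/side4.png')[110:210,150:260];cv2.imwrite('pics/side4z.png',cv2.resize(a,None,fx=6,fy=6))"
```

```text
t: 4.05
tcp_pos: [557.3, 207.5, 170.2]
eef_rot: [0.0, 0.988, -0.152, -0.001]
wrist_force: [-0.1, -1.3, -2.4]
finger_gap: 24.6
{'t': 4.05, 'q': [0.619, 0.368, 0.112, -0.001, -1.316, 0.646], 'qd': [-0.0, 0.012, -0.019, -0.003, 0.001, -0.0], 'joint_efforts': [-0.026, -46.898, 24.879, 5.742, -0.015, 0.0], 'tcp_pos': [557.316, 207.54, 170.196], 'eef_rot': [0.0, 0.988, -0.152, -0.001], 'wrist_force': [-0.079, -1.278, -2.369], 'moment': [-0.053, 0.071, -0.028], 'finger_gap': 24.553}
{'t': 4.1, 'q': [0.619, 0.368, 0.111, -0.001, -1.316, 0.646], 'qd': [-0.001, 0.008, -0.003, 0.002, -0.001, -0.001], 'joint_efforts': [-0.013, -46.539, 24.579, 5.651, 0.005, 0.0], 'tcp_pos': [557.098, 207.372, 169.643], 'eef_rot': [0.001, 0.988, -0.152, -0.001], 'wrist_force': [0.226, -0.014, -3.432], 'moment': [0.017, -0.006, -0.022], 'finger_gap': 24.67}
```

View pics/wrist4.png

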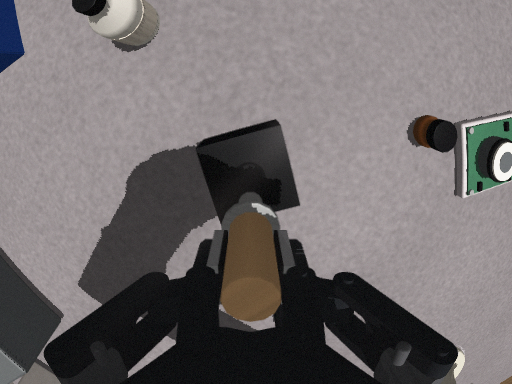

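View pics/side4z.png

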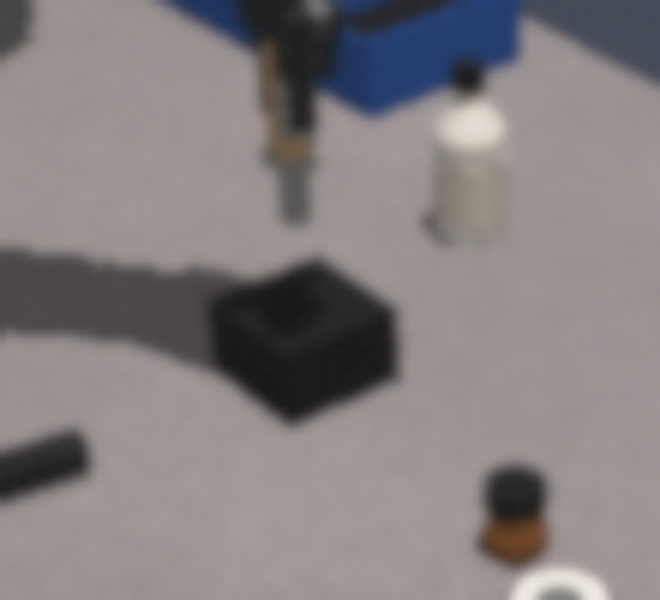

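The pusher hangs upright and clear of the stand. I'll carry it toward the module, stopping about 50 mm short of the capsule so the wrist camera has an open view.

```bash
python3 -m jog '[[0,0.3,0,0,1],[0,1,0,0,1],[0,1.9,0,0,1],[0,2.9,0,0,1],[0,3.9,0,0,1],[0,4.9,0,0,1],[0,5.9,0,0,1],[0,6.9,0,0,1],[0,7.9,0,0,1],[0,8.9,0,0,1],[0,9.8,0,0,1],[0,10.4,0,0,1]]' && python3 -m jog '[[0.1,0.5,0,0,1],[0.2,0.9,0,0,1],[0.2,1.05,0,0,1],[0.2,1.05,0,0,1],[0.2,1.05,0,0,1],[0.2,1.05,0,0,1]]' && python3 snap.py wrist 5
python3 -c "
import cv2
a=cv2.imread('pics/wrist5.png')[60:260,130:390];cv2.imwrite('pics/wrist5z.png',cv2.resize(a,None,fx=3,fy=3,interpolation=0))"
```

```text
t: 5.15
tcp_pos: [430.3, -191.7, 170.7]
eef_rot: [0.0, 0.988, -0.153, -0.001]
wrist_force: [0.5, 0.5, -1.1]
finger_gap: 24.6
t: 5.65
tcp_pos: [427.6, -230.8, 171.0]
eef_rot: [-0.0, 0.988, -0.152, -0.0]
wrist_force: [0.5, -0.1, -2.1]
finger_gap: 24.7
{'t': 5.65, 'q': [-0.172, 0.157, -0.171, -0.0, -1.243, 1.437], 'qd': [0.007, -0.003, 0.005, 0.001, -0.001, 0.002], 'joint_efforts': [-0.441, -32.713, 23.454, 5.425, -0.007, 0.001], 'tcp_pos': [427.563, -230.797, 171.042], 'eef_rot': [-0.0, 0.988, -0.152, -0.0], 'wrist_force': [0.526, -0.086, -2.11], 'moment': [-0.022, 0.047, -0.031], 'finger_gap': 24.694}
```

View pics/wrist5z.png

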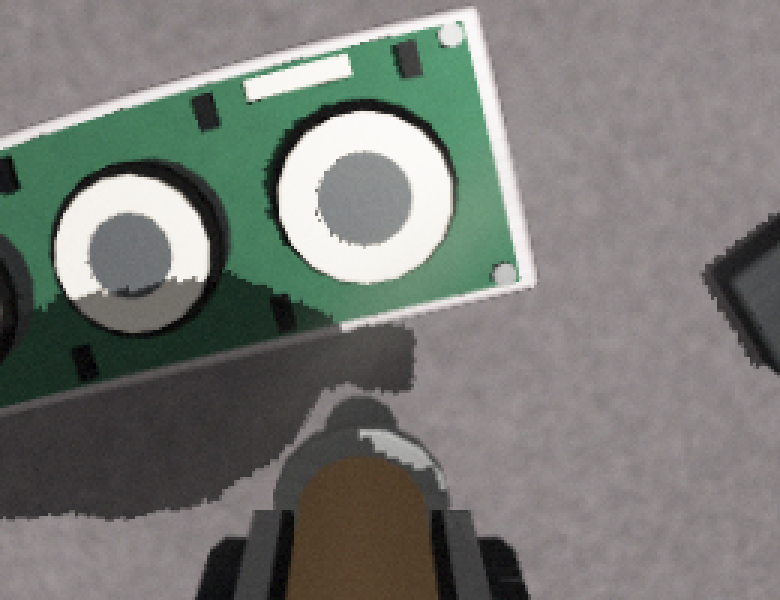

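The proud capsule's disc is near crop pixel (365,198), which is full-image pixel (251,126), in clear view. The nose shows below it at crop (362,415).

Run:
```python
from h import *
p,d,z=load("pics/wrist5.npz")
hsv=cv2.cvtColor(p,cv2.COLOR_RGB2HSV)
V,U=np.mgrid[:384,:512]
roi=np.hypot(U-251.7,V-126)<38
w=((hsv[...,1]<40)&(p.min(2)>150)&roi).astype(np.uint8)
cs,_=cv2.findContours(w,cv2.RETR_EXTERNAL,cv2.CHAIN_APPROX_NONE)
c=max(cs,key=cv2.contourArea);e=cv2.fitEllipse(c);print('flange',e)
g=((hsv[...,1]<60)&(p.max(2)<140)&(np.hypot(U-251.7,V-126)<17)).astype(np.uint8)
gc=np.array([U[g>0].mean(),V[g>0].mean()]);print('disc',gc,g.sum())
print('depth',np.median(d[(np.hypot(U-251.7,V-126)<10)]))
a=g>0
# height from depth via fisheye ray
x=(gc[0]-z['cx'])/z['fx'];y=(gc[1]-z['cy'])/z['fy'];r=np.hypot(x,y);k=np.sinc(r/np.pi)
D=np.median(d[np.hypot(U-gc[0],V-gc[1])<8]);dv=np.array([x*k,y*k,np.cos(r)]);dv*=D/dv[2]
print('depth pt',z['R'].T@(dv-z['t']))
R=np.array([[.9537,-.3007],[-.3007,-.9537]])
for h in(58,62,66):
    P=rayplane(z,*gc,h,True);Q=rayplane(z,*np.array(e[0]),h,True)
    pts=np.array([rayplane(z,*q,h,True)[:2] for q in c[:,0]]);rr=cv2.minEnclosingCircle(pts.astype(np.float32))
    t=z['tcp'][:2];print(h,P.round(1),Q.round(1),'circ',rr,'tool d/40',(R@(P[:2]-t)/40).round(3),(R@(np.array(rr[0])-t)/40).round(3))
```

```text
flange ((251.3180694580078, 125.38688659667969), (56.41532516479492, 57.24518966674805), 94.33789825439453)
disc [245.05777778 130.49333333] 225
depth 248.41563
depth pt [ 472.58647786 -240.54084035   63.59719094]
58 [ 471.8 -240.2   58. ] [ 474.5 -246.7   58. ] circ ((474.19049072265625, -246.5961151123047), 25.32941436767578) tool d/40 [ 1.126 -0.109] [1.23  0.026]
62 [ 472.4 -240.4   62. ] [ 475.  -246.9   62. ] circ ((474.6830139160156, -246.74078369140625), 24.93475341796875) tool d/40 [ 1.141 -0.107] [1.243 0.026]
66 [ 472.9 -240.7   66. ] [ 475.5 -247.    66. ] circ ((475.1755676269531, -246.8854522705078), 24.540151596069336) tool d/40 [ 1.155 -0.105] [1.256 0.026]
```

```bash
python3 -m jog '[[0.3,0,0,0,1],[0.8,0.03,0,0,1],[1.15,0.03,0,0,1],[1.25,0.03,0,0,1],[1.25,0.03,0.2,0,1],[1.25,0.03,0.5,0,1],[1.25,0.03,0.8,0,1],[1.25,0.03,0.9,0,1],[1.25,0.03,0.9,0,1],[1.25,0.03,0.9,0,1],[1.25,0.03,0.9,0,1]]' && for i in 1 2 3 4; do python3 -m jog '[[0,0,0,0,1]]' | grep -E 'tcp|force'; done;  python3 snap.py wrist 6
python3 -c "
import cv2
a=cv2.imread('pics/wrist6.png')[60:260,130:390];cv2.imwrite('pics/wrist6z.png',cv2.resize(a,None,fx=3,fy=3,interpolation=0))"
```

```text
t: 6.62
tcp_pos: [475.3, -247.7, 136.1]
eef_rot: [0.0, 0.988, -0.152, 0.001]
wrist_force: [0.5, 0.4, -1.4]
finger_gap: 24.7
tcp_pos: [475.4, -247.8, 136.1]
wrist_force: [0.3, -0.6, -2.2]
tcp_pos: [475.3, -247.8, 135.9]
wrist_force: [0.4, 0.1, -2.5]
tcp_pos: [475.2, -247.8, 135.7]
wrist_force: [-0.2, -0.1, -2.4]
tcp_pos: [475.1, -247.8, 135.5]
wrist_force: [0.1, 0.4, -1.6]
{'t': 6.95, 'q': [-0.188, 0.276, -0.112, 0.0, -1.183, 1.453], 'qd': [-0.001, 0.001, -0.002, 0.001, -0.001, -0.001], 'joint_efforts': [0.01, -39.352, 23.019, 5.302, 0.001, -0.0], 'tcp_pos': [475.133, -247.755, 135.507], 'eef_rot': [0.0, 0.988, -0.152, 0.0], 'wrist_force': [0.088, 0.364, -1.553], 'moment': [0.009, 0.037, 0.007], 'finger_gap': 24.673}
```

View pics/wrist6z.png

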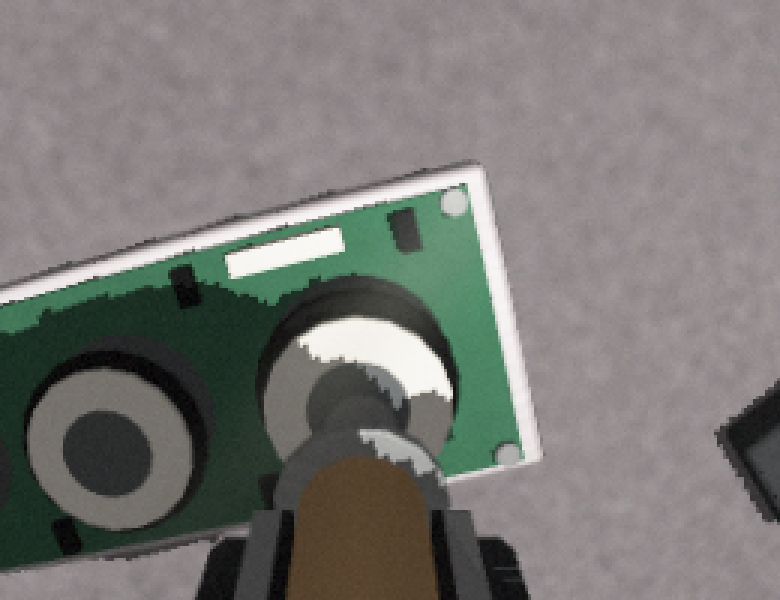

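```bash
python3 -m jog '[[0,-0.03,0.08,0,1],[0,-0.03,0.15,0,1],[0,-0.03,0.2,0,1],[0,-0.03,0.22,0,1],[0,-0.03,0.22,0,1]]'; for i in 1 2 3 4 5 ; do python3 -m jog '[[0,0,0.025,0,1],[0,0,0.025,0,1]]' | grep -E 'tcp|force'; done
```

```text
t: 7.42
tcp_pos: [475.1, -246.5, 126.0]
eef_rot: [-0.0, 0.988, -0.152, -0.0]
wrist_force: [-0.4, 0.5, -1.7]
finger_gap: 24.7
tcp_pos: [475.4, -246.6, 125.4]
wrist_force: [-0.6, -0.5, -2.1]
tcp_pos: [475.3, -246.5, 124.4]
wrist_force: [0.3, -0.5, -1.9]
tcp_pos: [475.4, -246.6, 123.6]
wrist_force: [-0.7, -0.0, -0.3]
tcp_pos: [475.6, -246.7, 122.9]
wrist_force: [-0.4, -0.1, 1.7]
tcp_pos: [475.8, -246.8, 122.0]
wrist_force: [-1.1, -0.5, 3.8]
```

Contact came at TCP z ≈ 123.9. I'll keep going in steps of about 1 mm.

```bash
for i in 1 2 3 4 5 6 7 8; do python3 -m jog '[[0,0,0.025,0,1],[0,0,0.025,0,1]]' | grep -E 'tcp|force'; done
```

```text
tcp_pos: [475.8, -246.8, 120.8]
wrist_force: [0.6, -0.8, 1.5]
tcp_pos: [475.5, -246.7, 119.4]
wrist_force: [0.2, -0.5, 1.6]
tcp_pos: [474.8, -246.2, 117.5]
wrist_force: [-0.3, 0.2, -2.0]
tcp_pos: [474.7, -246.2, 116.4]
wrist_force: [0.2, -0.5, -0.6]
tcp_pos: [475.0, -246.4, 115.9]
wrist_force: [0.4, -0.6, -1.4]
tcp_pos: [475.2, -246.5, 115.2]
wrist_force: [-0.3, 0.4, -1.8]
tcp_pos: [475.3, -246.5, 114.3]
wrist_force: [0.1, -0.2, -1.6]
tcp_pos: [475.6, -246.7, 113.7]
wrist_force: [-0.7, -0.5, -0.2]
```

The balls let go near z 118. I'll continue in 0.4 mm steps to the gasket.

```bash
for i in 1 2 3 4 5 6; do python3 -m jog '[[0,0,0.01,0,1],[0,0,0.01,0,1]]' | grep -E 'tcp|force'; done
```

```text
tcp_pos: [475.7, -246.7, 113.7]
wrist_force: [-1.0, 0.8, 2.9]
tcp_pos: [475.8, -246.8, 113.7]
wrist_force: [-1.1, 1.0, 5.3]
tcp_pos: [475.9, -246.8, 113.6]
wrist_force: [-2.1, 2.0, 8.2]
tcp_pos: [475.9, -246.8, 113.6]
wrist_force: [-2.1, 2.3, 10.8]
tcp_pos: [476.0, -246.9, 113.6]
wrist_force: [-2.7, 3.1, 11.8]
tcp_pos: [476.1, -246.9, 113.6]
wrist_force: [-3.6, 2.4, 14.1]
```

It's firm at z 113.6 with a net force of about 16 N. I'll ease off slightly and hold, checking the force and the picture.

```bash
for i in 1 2; do python3 -m jog '[[0,0,-0.002,0,1],[0,0,-0.002,0,1]]' | grep -E 'tcp|force';done;  for i in 1 2 3; do python3 -m jog '[[0,0,0,0,1],[0,0,0,0,1],[0,0,0,0,1],[0,0,0,0,1]]' | grep -E 'tcp|force'; done; python3 snap.py side 7; python3 snap.py wrist 7
python3 -c "
import cv2
a=cv2.imread('pics/wrist7.png')[60:260,130:390];cv2.imwrite('pics/wrist7z.png',cv2.resize(a,None,fx=3,fy=3,interpolation=0))
a=cv2.imread('pics/side7.png')[190:270,210:310];cv2.imwrite('pics/side7z.png',cv2.resize(a,None,fx=7,fy=7,interpolation=2))"
```

```text
tcp_pos: [476.1, -246.9, 113.6]
wrist_force: [-3.6, 3.6, 12.9]
tcp_pos: [476.1, -246.9, 113.6]
wrist_force: [-3.7, 3.1, 13.7]
tcp_pos: [476.1, -246.9, 113.6]
wrist_force: [-3.3, 3.8, 13.6]
tcp_pos: [476.1, -246.9, 113.6]
wrist_force: [-4.1, 3.7, 12.8]
tcp_pos: [476.1, -246.9, 113.6]
wrist_force: [-2.7, 3.2, 12.8]
{'t': 11.917, 'q': [-0.186, 0.292, -0.149, 0.001, -1.127, 1.451], 'qd': [-0.0, -0.002, 0.0, -0.0, -0.0, -0.0], 'joint_efforts': [-0.73, -32.235, 19.243, 4.286, 1.628, 0.002], 'tcp_pos': [476.072, -246.918, 113.613], 'eef_rot': [0.001, 0.988, -0.152, 0.001], 'wrist_force': [-2.701, 3.244, 12.844], 'moment': [1.374, 1.461, -0.022], 'finger_gap': 24.675}
{'t': 11.967, 'q': [-0.186, 0.292, -0.149, 0.001, -1.127, 1.451], 'qd': [0.0, -0.001, -0.0, 0.0, -0.001, -0.0], 'joint_efforts': [-0.731, -32.236, 19.243, 4.286, 1.628, 0.002], 'tcp_pos': [476.098, -246.902, 113.618], 'eef_rot': [0.001, 0.988, -0.152, 0.001], 'wrist_force': [-3.899, 4.054, 12.794], 'moment': [1.334, 1.375, -0.023], 'finger_gap': 25.122}
```

View pics/wrist7z.png

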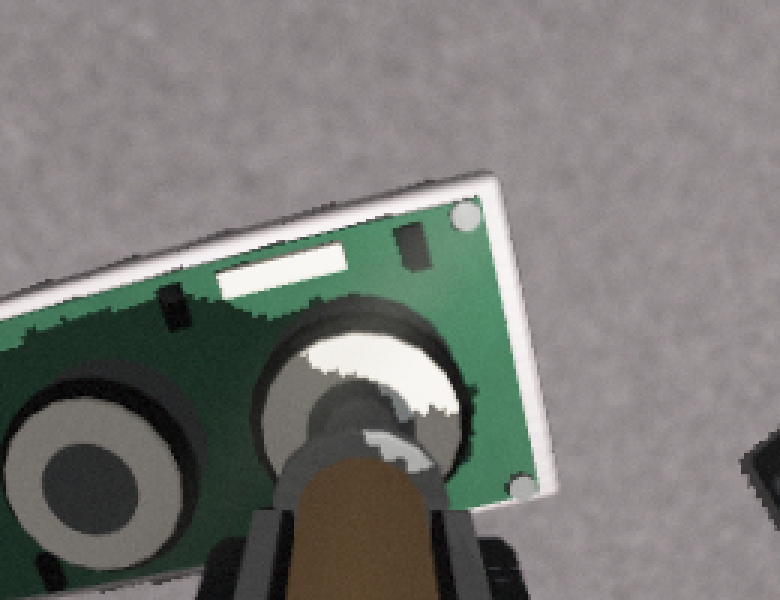

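View pics/side7z.png

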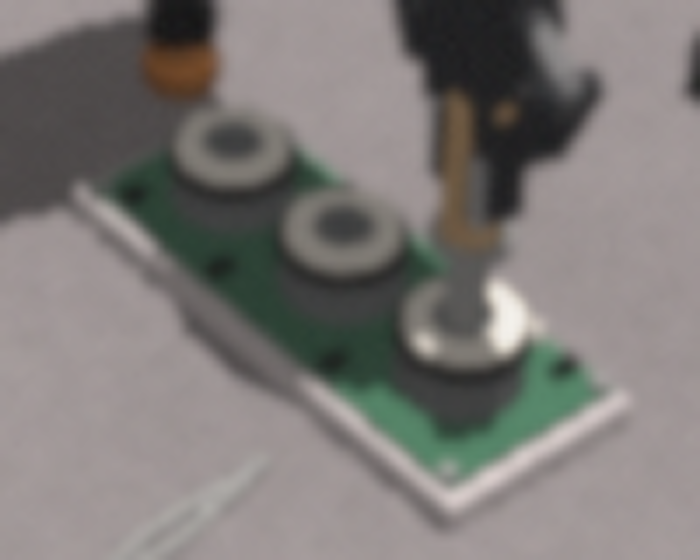

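Run:
```python
from h import *
for tag in "67":
    p,d,z=load(f"pics/wrist{tag}.npz")
    V,U=np.mgrid[:384,:512]
    x=(U-z['cx'])/z['fx'];y=(V-z['cy'])/z['fy'];r=np.hypot(x,y);k=np.sinc(r/np.pi)
    dv=np.stack([x*k,y*k,np.cos(r)],-1);dv*=(d/dv[...,2])[...,None]
    X=(dv-z['t'])@z['R']
    for nm,c in (("proud",(474.8,-246.8)),("mid",(479,-173)),):
        rad=np.hypot(X[...,0]-c[0],X[...,1]-c[1])
        hsv=cv2.cvtColor(p,cv2.COLOR_RGB2HSV)
        m=(rad<24)&(rad>14)&(p.min(2)>100)&(hsv[...,1]<40)&(X[...,2]>40)&(X[...,2]<72)
        P=X[m];A=np.c_[P[:,:2]-c,np.ones(len(P))];s=np.linalg.lstsq(A,P[:,2],rcond=None)[0]
        print(tag,nm,m.sum(),'slopes',s[:2].round(3),'h',s[2].round(2),'std',(P[:,2]-A@s).std().round(2))
        g=(rad>25.3)&(rad<27.5)&(X[...,2]>25)&(X[...,2]<72); print('  ring z pct',np.percentile(X[g][:,2],[10,50,75,90]).round(1))
    b=(X[...,2]>-15)&(X[...,2]<15);print('bench',np.median(X[b][:,2]))
    gr=(hsv[...,0]>50)&(hsv[...,0]<95)&(hsv[...,1]>70)&(V<200);print('pcb(19)',np.median(X[gr][:,2]))
```

```text
6 proud 1262 slopes [-0.008  0.013] h 63.17 std 1.2
  ring z pct [28.8 48.5 49.2 49.6]
6 mid 1330 slopes [-0.001  0.002] h 51.49 std 0.61
  ring z pct [28.2 46.6 47.5 48.1]
bench 1.108010078314747
pcb(19) 20.19004444249849
7 proud 1250 slopes [ 0.008 -0.001] h 52.98 std 0.61
  ring z pct [29.  48.5 49.1 49.6]
7 mid 1514 slopes [0.002 0.002] h 51.5 std 0.6
  ring z pct [28.6 46.6 47.5 48.2]
bench 1.1165195257246872
pcb(19) 20.16619227320352
```

The flange top is 4.0 mm above its gasket and flat, like the neighbouring capsule, so it's home. I'll hold a little longer and then rise straight up.

```bash
python3 -m jog '[[0,0,0,0,1],[0,0,0,0,1],[0,0,0,0,1],[0,0,0,0,1],[0,0,0,0,1],[0,0,0,0,1]]' && python3 -m jog '[[0,0,-0.03,0,1],[0,0,-0.06,0,1],[0,0,-0.1,0,1],[0,0,-0.2,0,1],[0,0,-0.4,0,1],[0,0,-0.7,0,1],[0,0,-1,0,1],[0,0,-1.3,0,1],[0,0,-1.5,0,1],[0,0,-1.5,0,1],[0,0,-1.5,0,1],[0,0,-1.5,0,1]]' && python3 snap.py wrist 8
```

```text
t: 12.52
tcp_pos: [476.1, -246.9, 113.6]
eef_rot: [0.001, 0.988, -0.152, 0.001]
wrist_force: [-3.3, 3.4, 12.9]
finger_gap: 24.6
t: 13.52
tcp_pos: [475.0, -246.3, 170.5]
eef_rot: [-0.0, 0.988, -0.152, -0.001]
wrist_force: [0.4, 0.4, -2.7]
finger_gap: 24.7
{'t': 13.517, 'q': [-0.186, 0.253, -0.05, -0.0, -1.269, 1.451], 'qd': [-0.001, 0.004, -0.005, 0.002, -0.001, -0.0], 'joint_efforts': [-0.001, -39.278, 24.109, 5.546, 0.008, 0.0], 'tcp_pos': [475.001, -246.324, 170.489], 'eef_rot': [-0.0, 0.988, -0.152, -0.001], 'wrist_force': [0.391, 0.406, -2.677], 'moment': [0.028, -0.042, 0.038], 'finger_gap': 24.675}
```

View pics/wrist8.png

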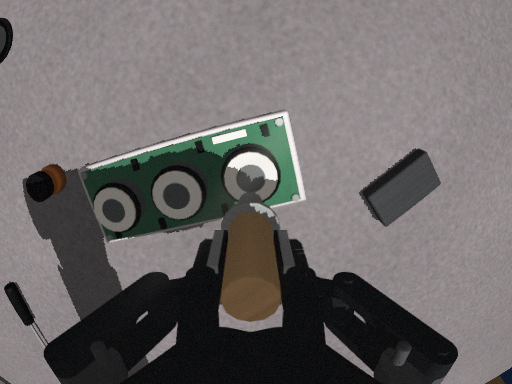

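```bash
python3 -m jog '[[0,-0.3,0,0,1],[-0.1,-1,0,0,1],[-0.25,-1.9,0,0,1],[-0.37,-2.9,0,0,1],[-0.5,-3.9,0,0,1],[-0.6,-4.9,0,0,1],[-0.75,-5.9,0,0,1],[-0.87,-6.9,0,0,1],[-1,-7.9,0,0,1],[-1.1,-8.9,0,0,1],[-1.2,-9.8,0,0,1],[-1.3,-10.4,0,0,1]]' && python3 -m jog '[[-0.06,-0.5,0,0,1],[-0.13,-0.9,0,0,1],[-0.13,-1.05,0,0,1],[-0.13,-1.05,0,0,1],[-0.13,-1.05,0,0,1],[-0.13,-1.05,0,0,1],[-0.13,-1.05,0,0,1]]' && python3 snap.py wrist 9; python3 snap.py scene 9 >/dev/null
python3 - <<'E'
from h import *
for t in "49":
    p=cv2.imread(f'pics/wrist{t}.png'); hsv=cv2.cvtColor(p,cv2.COLOR_BGR2HSV)
    m=((hsv[...,0]<25)&(hsv[...,1]>60)); m[:200]=0; m[330:]=0;m[:,:215]=0;m[:,285:]=0
    ys,xs=np.nonzero(m); print(t,m.sum(),xs.mean(),ys.mean(),[ (xs[abs(ys-r)<3].mean().round(1)) for r in(225,250,275,300)],ys.min(),ys.max())
a=cv2.imread('pics/wrist4.png')[110:335,170:330];b=cv2.imread('pics/wrist9.png')[110:335,170:330]
cv2.imwrite('pics/cmp.png',cv2.resize(np.hstack([a,b]),None,fx=2.4,fy=2.4))
E
```

```text
t: 14.57
tcp_pos: [550.8, 169.5, 170.3]
eef_rot: [0.0, 0.988, -0.151, -0.0]
wrist_force: [0.0, -1.0, -2.0]
finger_gap: 24.7
t: 15.15
tcp_pos: [558.7, 206.3, 171.5]
eef_rot: [0.0, 0.988, -0.153, 0.0]
wrist_force: [-0.9, 0.5, -2.5]
finger_gap: 24.5
{'t': 15.15, 'q': [0.616, 0.368, 0.114, 0.0, -1.317, 0.648], 'qd': [0.0, -0.003, 0.003, -0.0, 0.001, -0.001], 'joint_efforts': [0.231, -45.268, 24.014, 5.52, 0.005, 0.002], 'tcp_pos': [558.689, 206.332, 171.46], 'eef_rot': [0.0, 0.988, -0.153, 0.0], 'wrist_force': [-0.946, 0.507, -2.521], 'moment': [-0.019, 0.02, 0.011], 'finger_gap': 24.497}
4 5367 250.5580398732998 269.3922116638718 [np.float64(250.2), np.float64(250.7), np.float64(250.6), np.float64(250.4)] 200 321
9 5371 250.55371439210575 269.3978774902253 [np.float64(250.2), np.float64(250.5), np.float64(250.5), np.float64(250.4)] 201 321
```

View pics/cmp.png

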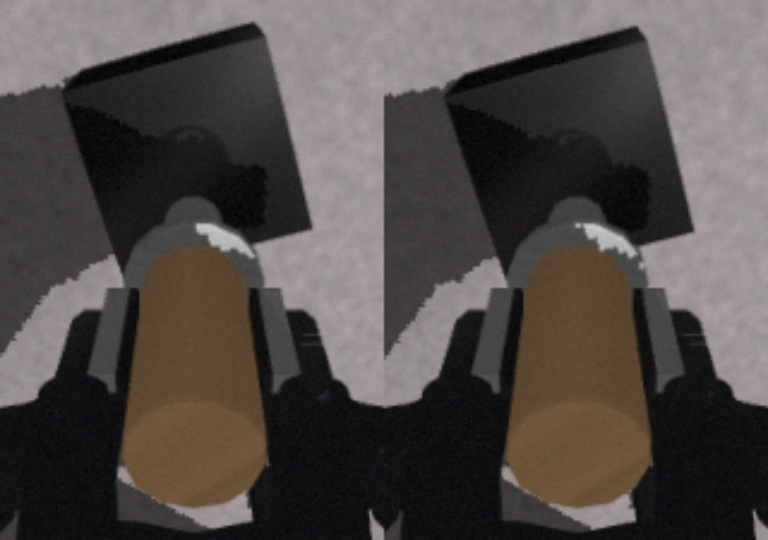

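The pusher's pose in the grip is unchanged. I'll lower to just above the hole and check alignment.

```bash
python3 -m jog '[[-0.02,0,0.2,0,1],[-0.02,0,0.6,0,1],[-0.02,0,0.9,0,1],[-0.02,0,1.1,0,1],[-0.02,0,1.2,0,1],[-0.02,0,1.2,0,1],[-0.02,0,1.2,0,1]]'; for i in 1 2 3; do python3 -m jog '[[0,0,0,0,1]]' | grep -E 'tcp|force'; done
```

```text
t: 15.83
tcp_pos: [558.2, 207.6, 123.6]
eef_rot: [-0.0, 0.988, -0.152, 0.0]
wrist_force: [0.2, 0.1, -2.5]
finger_gap: 25.0
tcp_pos: [558.5, 207.8, 124.1]
wrist_force: [0.0, -0.0, -2.3]
tcp_pos: [558.4, 207.9, 124.1]
wrist_force: [-0.0, 0.3, -2.1]
tcp_pos: [558.3, 207.9, 123.9]
wrist_force: [-0.3, 0.7, -2.1]
```

```bash
python3 -m jog '[[0,0,0.1,0,1],[0,0,0.25,0,1],[0,0,0.4,0,1],[0,0,0.6,0,1],[0,0,0.8,0,1],[0,0,1,0,1],[0,0,1.15,0,1],[0,0,1.22,0,1],[0,0,1.25,0,1],[0,0,1.25,0,1],[0,0,1.25,0,1]]'; for i in 1 2 ; do python3 -m jog '[[0,0,0.02,0,1],[0,0,0.02,0,1]]' | grep -E 'tcp|force'; done
```

```text
t: 17.0
tcp_pos: [558.3, 207.8, 73.6]
eef_rot: [-0.0, 0.988, -0.152, 0.0]
wrist_force: [0.4, 0.0, -2.0]
finger_gap: 24.8
tcp_pos: [558.1, 207.8, 72.7]
wrist_force: [-0.2, -0.5, -2.0]
tcp_pos: [558.2, 207.8, 71.9]
wrist_force: [-0.0, -0.3, -1.4]
```

```bash
for i in 1 2 ; do python3 -m jog '[[0,0,0.01,0,1],[0,0,0.01,0,1]]' | grep -E 'tcp|force'; done
```

```text
tcp_pos: [558.2, 207.7, 71.8]
wrist_force: [-1.0, 0.8, 1.2]
tcp_pos: [558.2, 207.8, 71.8]
wrist_force: [-2.9, -0.8, 5.3]
```

The collar is seated at z 71.8, with force building. I'll open slowly and rise.

```bash
python3 -m jog '[[0,0,0,0,0.3],[0,0,0,0,0],[0,0,0,0,-0.5],[0,0,0,0,-1],[0,0,0,0,-1],[0,0,0,0,-1],[0,0,0,0,-1],[0,0,0,0,-1]]' && python3 -m jog '[[0,0,-0.2,0,-1],[0,0,-0.6,0,-1],[0,0,-1.2,0,-1],[0,0,-2,0,-1],[0,0,-2.8,0,-1],[0,0,-3.5,0,-1],[0,0,-4,0,-1],[0,0,-4,0,-1],[0,0,-4,0,-1],[0,0,-4,0,-1]]' && python3 snap.py wrist 10; python3 snap.py scene 10;python3 snap.py side 10
python3 - <<'E'
from h import *
p,d,z=load("pics/wrist10.npz")
cv2.imwrite("pics/w10z.png",cv2.resize(p[110:210,200:300,::-1],None,fx=5,fy=5,interpolation=cv2.INTER_NEAREST))
for n in ["scene","side"]:
  for t in ("0","10"):
    p,d,z=load(f"pics/{n}{t}.npz")
    V,U=np.mgrid[:384,:512]; X=back(z,U,V,d); hsv=cv2.cvtColor(p,cv2.COLOR_RGB2HSV)
    m=((hsv[...,0]<25)&(hsv[...,1]>70)&(p.max(2)>60)&(np.hypot(X[...,0]-558,X[...,1]-208)<30)&(X[...,2]>60))
    print(n,t,m.sum(),U[m].mean().round(1),V[m].mean().round(1),'zmax',np.percentile(X[m][:,2],[90,99]).round(1))
a=load("pics/scene0.npz")[0];b=load("pics/scene10.npz")[0]
cv2.imwrite('pics/both.png',np.vstack([a[120:350,80:450],b[120:350,80:450]])[:,:,::-1])
E
```

```text
t: 18.33
tcp_pos: [558.0, 207.6, 70.8]
eef_rot: [0.0, 0.988, -0.152, -0.0]
wrist_force: [0.5, -0.1, 0.1]
finger_gap: 85.4
t: 19.17
tcp_pos: [557.6, 207.6, 230.5]
eef_rot: [0.0, 0.988, -0.152, -0.0]
wrist_force: [0.0, -0.7, -1.0]
finger_gap: 85.4
{'t': 19.167, 'q': [0.619, 0.346, 0.233, -0.001, -1.458, 0.646], 'qd': [0.001, 0.014, -0.02, -0.001, 0.002, 0.002], 'joint_efforts': [-0.033, -45.249, 24.737, 5.567, -0.012, 0.0], 'tcp_pos': [557.561, 207.604, 230.479], 'eef_rot': [0.0, 0.988, -0.152, -0.0], 'wrist_force': [0.001, -0.695, -0.986], 'moment': [0.024, -0.02, -0.034], 'finger_gap': 85.447}
{'t': 19.217, 'q': [0.619, 0.347, 0.232, -0.0, -1.458, 0.646], 'qd': [0.0, 0.009, -0.009, 0.003, 0.001, 0.001], 'joint_efforts': [-0.017, -44.845, 24.422, 5.484, -0.006, 0.0], 'tcp_pos': [557.392, 207.465, 229.872], 'eef_rot': [0.0, 0.988, -0.152, -0.001], 'wrist_force': [0.664, 0.378, -0.14], 'moment': [-0.024, -0.005, 0.003], 'finger_gap': 85.511}
{'t': 19.267, 'q': [0.619, 0.347, 0.232, -0.0, -1.458, 0.646], 'qd': [0.0, 0.004, -0.001, 0.003, -0.001, 0.002], 'joint_efforts': [-0.008, -44.508, 24.191, 5.434, -0.006, 0.0], 'tcp_pos': [557.388, 207.392, 229.668], 'eef_rot': [0.001, 0.988, -0.152, -0.001], 'wrist_force': [0.51, 0.007, -0.848], 'moment': [-0.012, -0.046, 0.037], 'finger_gap': 85.753}
scene 0 208 356.1 176.9 zmax [121.6 123.7]
scene 10 203 355.8 177.3 zmax [121.3 124.7]
side 0 109 199.5 150.4 zmax [116.7 118.5]
side 10 106 199.6 150.7 zmax [117.1 120.3]
```

View pics/w10z.png

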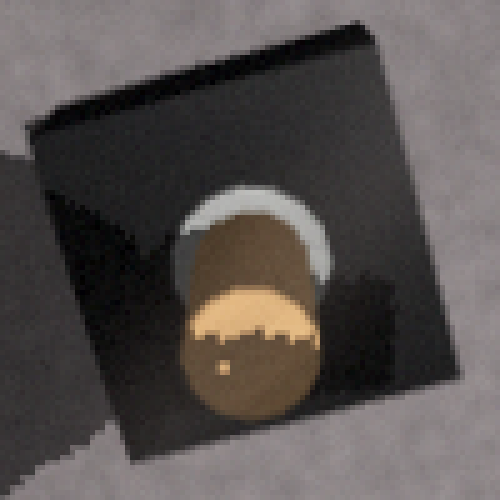

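View pics/both.png

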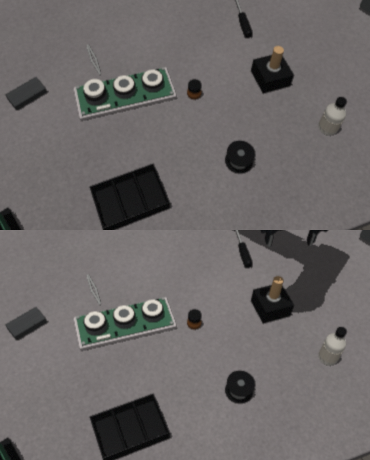

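The pusher is back upright with its collar flat on the stand, and nothing else has moved (top is before, bottom is after). The proud capsule is now level with the others. I'll hand it in.

```bash
python3 -c "
from rig import ticket
print(ticket.hand_in())"
```

```text
the job is handed in; nothing more can be done
None
```

The job is done and handed in at about 19.3 s on the robot's clock, well under the 59 s limit; no verdict is reported.

- **Pressing:** I pressed the proud capsule, the one on the −y side at about (475, −247). The sprung balls let go partway down, and it came to a firm stop on the gasket. I held it for about 1.9 s at roughly 15 N after subtracting the pusher's weight. Readings ran from 14.8 to 15.7 N; the highest reading, just before the hold, was about 16 N.
- **Seating check:** While pressed, the capsule's flange top was about 52 mm above the bench, within the 46.5 to 52.5 mm range. It lay flat, about 4 mm above its gasket, the same as the neighbouring capsule.
- **Pusher:** It went back into the stand until the collar met the top face. The handle's position and height match the first pictures to within about half a pixel.
- **Other things:** Comparing the scene pictures by eye, before and after, the other items in view had not moved. The final picture shows the gripper open and clear above the stand.

**What disagreed:**
- The travel I measured from first contact to the stop was about 10.3 mm, slightly below the stated 11 to 17 mm. I put this down to error in spotting first contact, since the depth readings show the capsule home.
- There was also about 5 N of sideways force during the hold.

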